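# Check a cover plate's end labels and hold it ready over its controller box

### The arm

A 6-joint arm with a two-finger parallel gripper is mounted at the origin on the work surface. World frame = base frame: x ahead of the robot, y to its left, z up, the work surface at z = 0. Lengths are in mm, angles in degrees, forces in N, time in s.
With the tool pointing down it reaches from about 350 to 850 mm from the base axis. Payload 8.1 kg.
Tool frame: the origin (TCP) lies midway between the tips of the shut fingers; the grasp point (between the pads) lies 19 mm behind it; x points along the fingers, y is the direction in which the jaws open and shut, and the axes are right-handed (so a half turn about x gives the same grasp; the last joint's range is limited). The gripper opens to 85 mm and grips with 20 to 120 N. Pads are 22 mm wide; open, the fingers measure 114 mm over their backs; the gripper's body (76 mm by 85 mm) begins 54 mm behind the grasp point. The pads swing forward as they close: fully open they stand 13 mm farther back than shut.
Start: joints at [58.419, 7.471, 85.268, -0, 87.261, -4.893], TCP at [269.463, 536.092, 231.292] pointing down, gripper open.
Joint ranges: [-169.43, 169.43], [-51.17, 129.36], [1.28, 143.12], [-76.62, 256.62], [0, 156.53], [-152.29, 152.29]. Speed limits (degrees/s): [136.94, 136.94, 159.86, 180, 180, 180].

### API

Orientations are given as [roll, pitch, yaw] about the fixed x, y, z axes, in that order (R = Rz(yaw) Ry(pitch) Rx(roll)).
In Python, from bench import sense, snapshot, hand_in gives the robot as it stands.
- The arm moves only by the tool drive_tool, never from a script. Its argument "deltas" is a list of rows, each a list of 7 numbers: the closure in counts, from 0 (fully open) to 255 (shut), then the shift along the tool's x, y, z in m, then the turn, a rotation vector about the tool's x, y, z in rad. A call has exactly 10 rows; each row is the pose to reach, as a shift and turn from the pose commanded when the call began, along the tool's axes at that moment; what a row does not reach only later rows make up. A row lasts 1/12 s, in which the tool goes at most 41.7 mm and 7.16 degrees, less where a joint would pass 70% of its speed; a pose out of reach is approached as far as the arm can. A call with a gripper value outside its range is refused whole. The fingers move at their own pace and stop on an object; "squeeze" is the grip in N (left out, the last holds). Time passes only in rows, so rows that repeat a pose let the fingers close, or fill a call up. It gives the time, the measured TCP pose, the force and the opening at its end, in the units of the state.
- sense(): the state, without advancing time (a new reading comes with each control period).
- snapshot(name): name is "scene" or "top" or "wrist"; returns a dict with "frame" (384x512x3 uint8, blue, green, red), "fx", "fy", "cx", "cy" (pixels), "k1" (the pictures are not rectified: a ray, as slopes to the right and down, at radius r is drawn at 1 + k1 r^2 times it, then the intrinsics apply), "rvec" (rotation vector, rad) and "tvec" (3), from world to camera coordinates, as OpenCV has them. Camera axes: x right, y down, z forward; pixel columns grow to the right and rows downward; lengths in mm; the calibration is good to about 2 mm. A picture is of the moment at which its call begins. There is no depth.
- hand_in(): hands the job in, once; it reports no verdict.
The state is a dict: "time": time; "joint_pos": joint angles; "qd": joint speeds; "joint_efforts": joint torques, N m; "tool_pos": TCP position; "tcp_rot": TCP orientation; "ft_force": force on the tool from outside, world axes, zero at the start; "wrist_torque": the same for the moment, N m; "finger_gap": finger opening in mm.
Only numpy, scipy, OpenCV 4.12 (cv2) and the standard library are available. Lean on these libraries where they do the work, as an engineer would, in place of code of your own. Each camera call takes 0.05 s, during which the arm holds its last target.

### The job

Pick up the aluminium cover plate by its square black knob and hold first its blue end, then its yellow end, still for about a second squarely in front of the inspection camera, level with the lens and about 10 cm from it. Then hold the plate level about 1 cm above the posts of the open controller box, blue end over the display, so that the centre of every threaded hole shows through the plate hole above it; the plate must never touch the box or the camera, and the cup, jar and screwdriver stay where they are. Finish while still holding the plate hovering there: do not set it down or let it go.

Things in the scene. Friction and masses are not known exactly. Their poses are not given: they have to be found in the camera images.
- plate: Loose aluminium cover plate, 100 mm (own x) by 150 mm (own y), 4 mm thick, 0.1 to 0.25 kg, on the tray, knob up. Origin: centre of its underside; z up, +y to the blue end, -y to the yellow end. Upturned lip at each end (64 mm wide, 3 mm thick, top 19 mm above the underside) with a blue or yellow label. Narrow window in the blue half, squarer opening in the yellow half. Four 10 mm holes.
- knob (a point): Middle of the square black grip knob on top of the plate, on the plate's centre, 38 mm above its underside. Knob head 26 x 26 mm (flat sides square to plate x and y; grip it across either pair), from 26 to 48 mm above the underside, on a 16 mm square stem.
- end_blue (a point): Centre of the outer face of the blue end label, at (0, 76, 11) mm in the plate's frame. Label 56 x 13 mm.
- end_yellow (a point): Centre of the outer face of the yellow end label, at (0, -76, 11) mm in the plate's frame. Label 56 x 13 mm.
- tray: Fixed dark grey lid with red rim used as a tray, 186 mm (x) by 216 mm (y); floor 6 mm and rim 10 mm above the work surface. Origin: centre of its underside. The plate starts on its floor.
- box: Fixed open black controller box, 110 mm (x) by 160 mm (y), 46 mm high, walls 4 mm. Origin: centre of its underside, z up. Green-faced display in the +y half, white-keyed keypad in the -y half. Four brass posts 13 mm across with 6 mm dark threaded holes, tops level with the rim at 46 mm. Plate and box axes point the same way when the plate is the right way round.
- reader: Fixed inspection camera: white 50 x 56 x 50 mm head on a post 185 mm tall in all, base 90 x 90 x 12 mm. Origin on the work surface under the front of its head (head from 5 to 55 mm along own +x). It looks level along its own -x, which is roughly towards the robot.
- lens (a point): Centre of the front face of the camera's round black lens (40 mm across), at (-10, 0, 160) mm in the camera's frame, 160 mm above the work surface; same axes as reader, so it looks along -x. A shown end label should face it from 100 mm in front (at -100 mm on the lens's x).
- cup: Bystander: white travel cup with green band and lid, 78 mm across, 104 mm tall. Origin: centre of its underside.
- jar: Bystander: amber jar with white cap, 50 mm across, 60 mm tall. Origin: centre of its underside.
- screwdriver: Bystander: screwdriver 160 mm long lying along its own x, handle to -x. Origin underneath its middle.
- hole0 (a point): Centre of a 10 mm plate hole at the underside, (-40, 63, 0) mm in the plate's frame; belongs over thread0.
- thread0 (a point): Threaded hole in the top of a brass post, at (-40, 63, 46) mm in the box's frame.
- hole1 (a point): Centre of a 10 mm plate hole at the underside, (40, 63, 0) mm in the plate's frame; belongs over thread1.
- thread1 (a point): Threaded hole in the top of a brass post, at (40, 63, 46) mm in the box's frame.
- hole2 (a point): Centre of a 10 mm plate hole at the underside, (-40, -63, 0) mm in the plate's frame; belongs over thread2.
- thread2 (a point): Threaded hole in the top of a brass post, at (-40, -63, 46) mm in the box's frame.
- hole3 (a point): Centre of a 10 mm plate hole at the underside, (40, -63, 0) mm in the plate's frame; belongs over thread3.
- thread3 (a point): Threaded hole in the top of a brass post, at (40, -63, 46) mm in the box's frame.
There are look-alikes about, which are no part of the job. Several things look just like the reader: the one meant starts farthest to the robot's right.

How it is judged:
By the outcome, as a careful person would: the job done as asked, in the order asked, and still so for the second after the job is handed in, while the arm keeps its last pose, push and grip.
It also fails if it takes over 61 s, if anything falls off the work surface, if the arm or the gripper's body presses on something with over 40 N, if the wrist force passes 120 N, or if a joint passes its speed limit or range.

## Working session

There is one attempt and no reset: what is moved stays moved. The work goes in short steps, Python scripts to look and compute and a tool call to move; the robot and the scene stay as the last step left them, time stands still between calls to the robot, and variables do not carry over. Pictures are saved under pics/ and viewed, and the job is handed in when it is done.

Besides the shell and the picture viewer there is one more tool, called after ">>>" in YAML: its name, and indented under it one key for each argument. drive_tool: Moves the arm, as the interface text tells. Its arguments: {"type":"object","properties":{"deltas":{"type":"array","items":{"type":"array","items":{"type":"number"}}},"squeeze":{"type":"number"}},"required":["deltas"]}

```bash
ls; mkdir -p pics; python3 - <<'E'
from bench import sense,snapshot
import cv2,pickle
print(sense())
for n in ["scene","top","wrist"]:
    s=snapshot(n); cv2.imwrite(f"pics/{n}0.png",s["frame"]); pickle.dump(s,open(f"{n}0.pkl","wb"))
    print(n,{k:v for k,v in s.items() if k!="frame"})
E
```

```text
pics
{'time': 0.0, 'joint_pos': array([ 5.84172298e+01,  7.51726090e+00,  8.53296896e+01,  1.39636820e-03,
        8.72621896e+01, -4.89420165e+00]), 'qd': array([ 0.07690586,  0.03616589, -0.07385807, -0.012771  , -0.02210647,
        0.08297573]), 'joint_efforts': array([-1.35203089e-03, -5.69409227e+01, -5.00545013e+01, -2.78984669e-05,
        1.49371993e-02,  6.46960373e-06]), 'tool_pos': array([269.17353761, 535.6075996 , 230.21806725]), 'tcp_rot': array([ -95.62631538,   89.890851  , -122.31495194]), 'ft_force': array([-0.20992345,  0.91310904, -0.68618861]), 'wrist_torque': array([ 0.0345296 , -0.02776323, -0.03826674]), 'finger_gap': 85.55909292728782}
scene {'fx': 455.1298276312924, 'fy': 455.1298276312924, 'cx': 261.5703513485146, 'cy': 195.94107985714732, 'k1': -0.12158258784033647, 'rvec': array([ 1.18123202,  2.2032315 , -1.1047777 ]), 'tvec': array([ 302.21790425, -226.76501177, 1575.21942858])}
top {'fx': 409.18163876574516, 'fy': 409.18163876574516, 'cx': 250.92031658171024, 'cy': 190.97185595734302, 'k1': -0.12873408067868167, 'rvec': array([ 2.26792793, -1.93844997,  0.20057009]), 'tvec': array([ -45.98199073,  616.74487771, 1011.21609838])}
wrist {'fx': 290.60154775551746, 'fy': 290.60154775551746, 'cx': 255.82823462479237, 'cy': 192.93573782254427, 'k1': -0.06431035097362159, 'rvec': array([-2.44943745, -1.51098977, -0.22542893]), 'tvec': array([-597.70095139,  -38.15686726,  378.71038033])}
```

View pics/scene0.png

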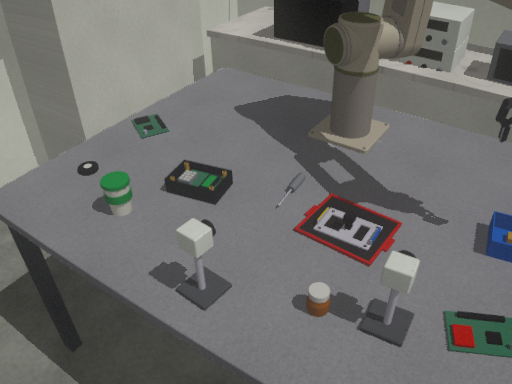

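View pics/top0.png

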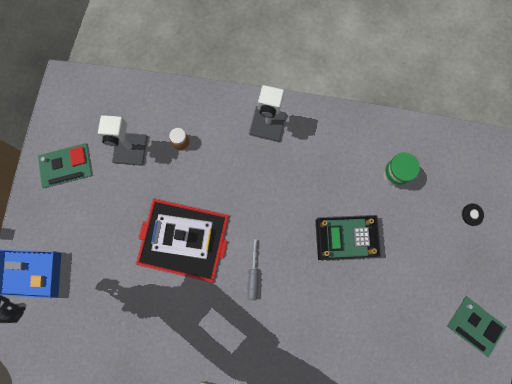

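View pics/wrist0.png

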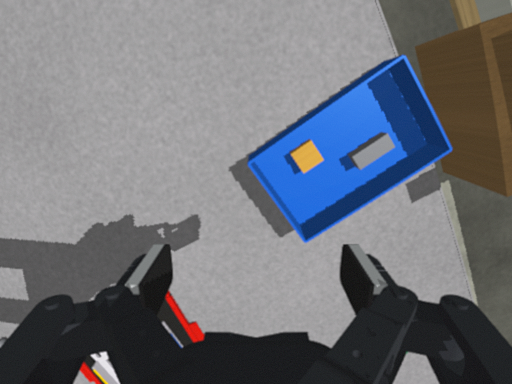

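The two reader look-alikes in the top view are at (270,100) and (110,130). Image left is +y there, so the one at (270,100), seen in the scene view at (195,240), is farther to the robot's right. I'll confirm it in enlarged crops.

```bash
cat > h.py <<'E'
import numpy as np,cv2,pickle
from scipy.spatial.transform import Rotation as R
from scipy.optimize import least_squares
def load(n): return pickle.load(open(n+".pkl","rb"))
def snap(n,tag):
    from bench import snapshot
    s=snapshot(n); pickle.dump(s,open(tag+".pkl","wb")); return s
def K(s): return np.array([[s["fx"],0,s["cx"]],[0,s["fy"],s["cy"]],[0,0,1]]),np.array([s["k1"],0,0,0,0.])
def proj(s,P):
    k,d=K(s); return cv2.projectPoints(np.array(P,float).reshape(-1,1,3),s["rvec"],s["tvec"],k,d)[0].reshape(-1,2)
def ray(s,p):
    k,d=K(s); u=cv2.undistortPoints(np.array(p,float).reshape(-1,1,2),k,d).reshape(-1,2)
    Rm=cv2.Rodrigues(s["rvec"])[0]; return -Rm.T@s["tvec"], np.c_[u,np.ones(len(u))]@Rm
def onz(s,p,z):
    c,d=ray(s,p); return c+d*((z-c[2])/d[:,2])[:,None]
def crop(s,x0,y0,x1,y1,f,name,pts=None,grid=10):
    im=cv2.resize(s["frame"][y0:y1,x0:x1],None,fx=f,fy=f,interpolation=cv2.INTER_CUBIC)
    for x in range(-(-x0//grid)*grid,x1,grid):
        cv2.line(im,((x-x0)*f,0),((x-x0)*f,6),(0,255,255),1); cv2.putText(im,str(x),((x-x0)*f,16),0,.35,(0,255,255),1)
    for y in range(-(-y0//grid)*grid,y1,grid):
        cv2.line(im,(0,(y-y0)*f),(6,(y-y0)*f),(0,255,255),1); cv2.putText(im,str(y),(8,(y-y0)*f+4),0,.35,(0,255,255),1)
    if pts is not None:
        for p in np.atleast_2d(pts):
            cv2.circle(im,(int(round((p[0]+.5-x0)*f)),int(round((p[1]+.5-y0)*f))),2,(255,0,255),-1)
    cv2.imwrite("pics/"+name,im)
E
python3 - <<'E'
from h import *
t=load("top0")
crop(t,130,195,240,285,7,"t_plate.png")
crop(t,305,200,395,270,8,"t_box.png")
crop(t,240,75,330,145,8,"t_reader.png")
s=load("scene0")
crop(s,160,205,260,305,6,"s_reader.png")
E
```

```text
(no output)
```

View pics/t_plate.png

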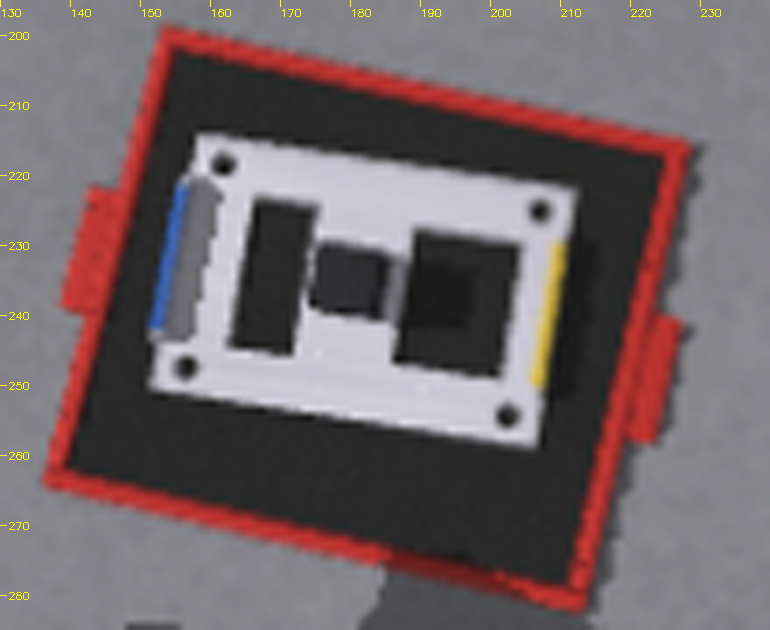

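View pics/t_box.png

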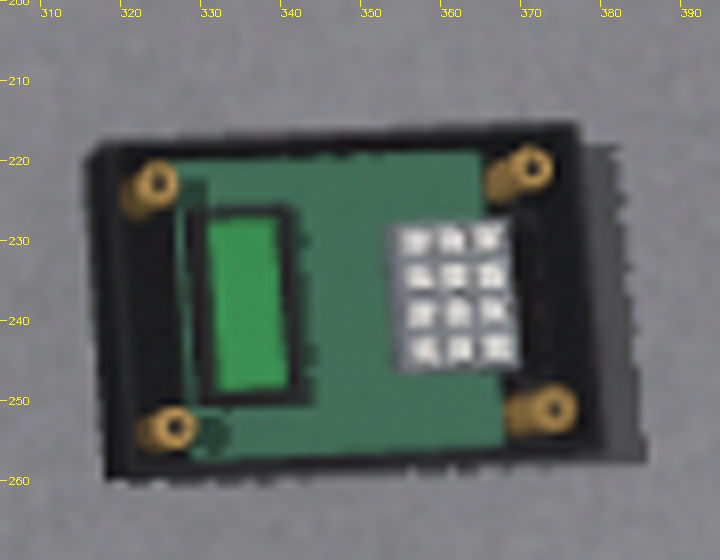

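View pics/t_reader.png

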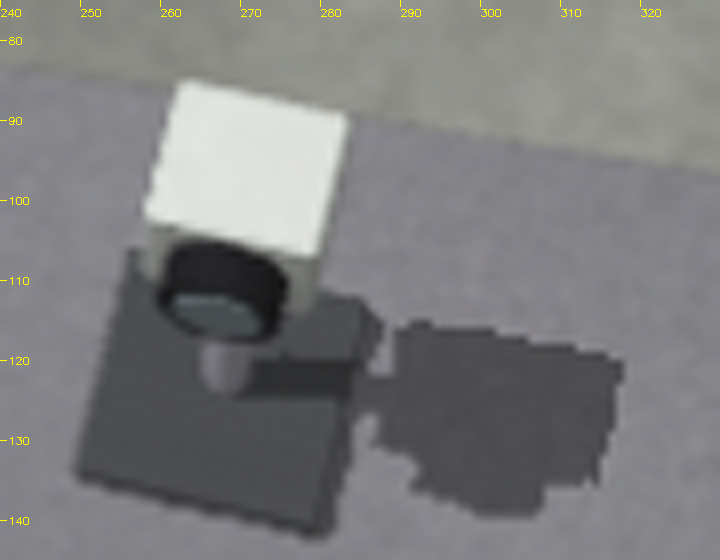

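View pics/s_reader.png

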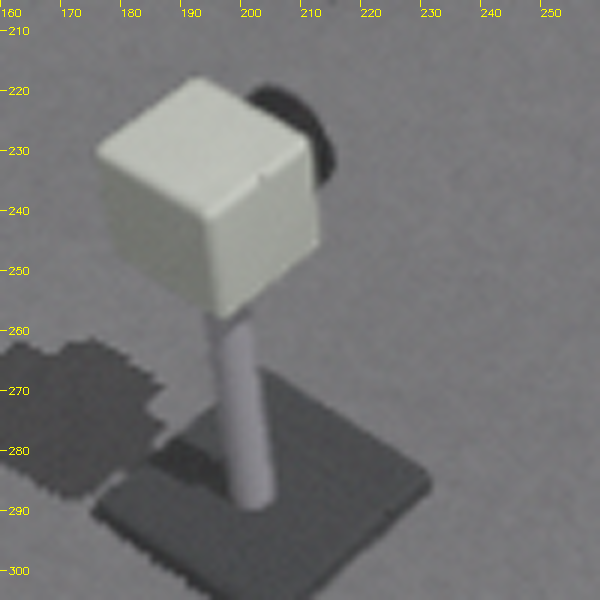

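```bash
python3 - <<'E'
from h import *
t=load("top0");s=load("scene0")
def fit(obj,obs,x0,z0=0,name=''):
    # obs: list of (cam, pts, obj)
    def f(p):
        Rz=R.from_euler('z',p[2],degrees=True)
        return np.concatenate([(proj(c,Rz.apply(o)+[p[0],p[1],z0])-(np.array(q)-.5)).ravel() for c,o,q in obs])
    r=least_squares(f,x0,loss='soft_l1'); print(name,r.x.round(2),'res',f(r.x).round(2)); return r.x
H=[(-40,63),(40,63),(-40,-63),(40,-63)]
p=onz(t,[[161.3,218],[206.4,224.7],[156.1,247],[201.9,253.9]],9); print(p.round(1))
P=fit(0,[(t,[(x,y,3) for x,y in H],[(156.6,247.5),(161.8,218.5),(202.4,254.4),(206.9,225.2)])],[450,330,-15],6,'plate')
B=fit(0,[(t,[(x,y,46) for x,y in H],[(326.3,253.3),(324.8,222.8),(374.3,251.2),(371.8,220.9)])],[450,-80,0],0,'box')
hd=[(5,28,185),(5,-28,185),(55,28,185),(55,-28,185)]
Rr=fit(0,[(t,hd,[(258,102.3),(279.5,107),(262,85.2),(283.3,89.8)]),(s,hd+[(55,28,135),(5,28,135)],[(211.5,228.5),(193,217.8),(194.5,240.5),(176.5,230),(197,258),(213,245)])],[750,80,-10],0,'reader')
Rt=fit(0,[(t,hd,[(258,102.3),(279.5,107),(262,85.2),(283.3,89.8)])],Rr,0,'reader top only')
lens=R.from_euler('z',Rr[2],degrees=True).apply([-10,0,160])+[Rr[0],Rr[1],0]; print(lens)
print(proj(t,lens)+.5)
E
```

```text
[[514.4 282.8   9. ]
 [516.  157.1   9. ]
 [434.4 281.5   9. ]
 [436.3 155.4   9. ]]
plate [475.25 219.19   0.88] res [-0.02  0.02 -0.02  0.03 -0.08  0.02  0.13 -0.07]
box [ 539.23 -222.82   10.77] res [ 0.47 -0.09  0.05 -0.04 -0.27  0.01 -0.23  0.14]
reader [805.66  40.33  -4.16] res [-0.92  0.29 -0.02  0.49 -0.41 -0.76  0.41 -0.57  0.63 -1.44 -0.83 -1.67
 -0.18  0.17 -2.2  -1.06  0.03  1.2   1.15  0.47]
reader top only [805.42  39.61  -3.95] res [-0.66  0.46  0.26  0.58 -0.22 -0.61  0.61 -0.49]
[795.68773365  41.05762423 160.        ]
[[266.53031433 114.52082182]]
```

Confirmed: the target reader is the one at top (270,100) / scene (195,240), with its lens facing the robot. Next, the tool's yaw convention and how joint 6 behaves.

```bash
cat >> h.py <<'E'
def state():
    from bench import sense
    s=sense(); Rm=R.from_euler('xyz',s['tcp_rot'],degrees=True)
    return s,s['tool_pos'],Rm
def go(target_p, jaw_yaw, cmdR=None):
    """shift/turn needed in tool axes, tool straight down, tool y axis at world yaw jaw_yaw"""
    s,p,Rm=state()
    y=np.array([np.cos(np.radians(jaw_yaw)),np.sin(np.radians(jaw_yaw)),0]); x=np.array([0,0,-1.]); z=np.cross(x,y)
    T=R.from_matrix(np.c_[x,y,z])
    d=Rm.inv().apply(np.array(target_p)-p); w=(Rm.inv()*T).as_rotvec()
    print('t',round(s['time'],2),'pos',p.round(1),'jawyaw',np.degrees(np.arctan2(*Rm.as_matrix()[1::-1,1])).round(2),'axis',Rm.as_matrix()[:,0].round(3),'q',s['joint_pos'].round(1),'gap',round(s['finger_gap'],1),'F',s['ft_force'].round(1))
    print('shift m',(d/1000).round(4),'turn',w.round(4), 'deg',np.degrees(w).round(1))
E
python3 - <<'E'
from h import *
go([475.25,219.19,120],0.88)
go([475.25,219.19,120],90.88)
go([475.25,219.19,120],-89.12)
E
```

```text
t 0.15 pos [269.2 535.7 230.5] jawyaw 63.31 axis [-0.001 -0.001 -1.   ] q [58.4  7.5 85.3 -0.  87.3 -4.9] gap 85.3 F [ 0.3 -0.1  0.1]
shift m [ 0.1107 -0.1901  0.3262] turn [1.0897e+00 7.0000e-04 1.4000e-03] deg [62.4  0.   0.1]
t 0.15 pos [269.2 535.7 230.5] jawyaw 63.31 axis [-0.001 -0.001 -1.   ] q [58.4  7.5 85.3 -0.  87.3 -4.9] gap 85.3 F [ 0.3 -0.1  0.1]
shift m [ 0.1107 -0.1901  0.3262] turn [-0.4811 -0.0005  0.0014] deg [-27.6  -0.    0.1]
t 0.15 pos [269.2 535.7 230.5] jawyaw 63.31 axis [-0.001 -0.001 -1.   ] q [58.4  7.5 85.3 -0.  87.3 -4.9] gap 85.3 F [ 0.3 -0.1  0.1]
shift m [ 0.1107 -0.1901  0.3262] turn [2.6605e+00 1.9000e-03 6.0000e-04] deg [1.524e+02 1.000e-01 0.000e+00]
```

>>> drive_tool:
  deltas:
    - [0, 0.005, -0.01, 0.017, 0.06, 0, 0]
    - [0, 0.012, -0.03, 0.05, 0.17, 0, 0]
    - [0, 0.022, -0.052, 0.089, 0.29, 0, 0]
    - [0, 0.033, -0.075, 0.128, 0.42, 0, 0]
    - [0, 0.044, -0.098, 0.167, 0.55, 0, 0]
    - [0, 0.055, -0.121, 0.206, 0.68, 0, 0]
    - [0, 0.065, -0.143, 0.245, 0.81, 0, 0]
    - [0, 0.073, -0.165, 0.283, 0.94, 0, 0]
    - [0, 0.079, -0.182, 0.312, 1.04, 0, 0]
    - [0, 0.08, -0.19, 0.326, 1.09, 0, 0]

```text
time: 0.98
tool_pos: [475.8, 217.3, 150.1]
tcp_rot: [-53.5, 89.9, -143.1]
ft_force: [0.3, 0.0, -0.1]
finger_gap: 85.3
```

```bash
python3 - <<'E'
from h import *
w=snap("wrist","w1"); cv2.imwrite("pics/w1.png",cv2.resize(w["frame"],(768,576)))
t=snap("top","t1"); cv2.imwrite("pics/t1.png",t["frame"])
go([475.25,219.19,25],0.88)
E
```

```text
t 1.08 pos [477.  215.4 150. ] jawyaw 0.45 axis [-0.001 -0.002 -1.   ] q [ 1.880e+01 -1.200e+00  1.029e+02 -1.000e-01  7.840e+01  1.830e+01] gap 85.3 F [-0.3  1.1 -0.1]
shift m [ 0.125  -0.0015 -0.0041] turn [-0.0075  0.0022  0.0011] deg [-0.4  0.1  0.1]
```

View pics/w1.png

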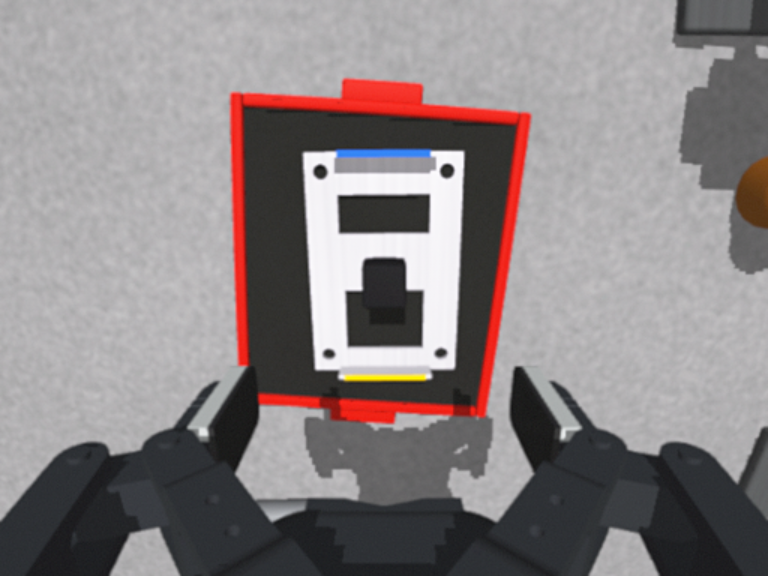

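```bash
cat >> h.py <<'E'
def fit(obs,x0,z0=0,name=''):
    def f(p):
        Rz=R.from_euler('z',p[2],degrees=True)
        return np.concatenate([(proj(c,Rz.apply(o)+[p[0],p[1],z0])-np.array(q)).ravel() for c,o,q in obs])
    r=least_squares(f,x0,loss='soft_l1'); print(name,r.x.round(2),'res',f(r.x).round(2)); return r.x
H=[(-40,63),(40,63),(-40,-63),(40,-63)]
def Hz(z): return [(x,y,z) for x,y in H]
E
python3 - <<'E'
from h import *
t=load("top0");w=load("w1")
wp=(np.array([[320,171],[447,171],[329,353.5],[441,352.5]])+.5)/1.5-.5
tp=np.array([(156.6,247.5),(161.8,218.5),(202.4,254.4),(206.9,225.2)])-.5
fit([(w,Hz(3),wp)],[475,219,1],6,'w')
P=fit([(w,Hz(3),wp),(t,Hz(3),tp)],[475,219,1],6,'both')
Rz=R.from_euler('z',P[2],degrees=True)
k=proj(w,Rz.apply([[0,0,48],[13,13,48],[-13,13,48],[-13,-13,48],[13,-13,48]])+[P[0],P[1],6]); print(((k+.5)*1.5).round(0))
go([P[0],P[1],22],P[2])
E
```

```text
w [475.23 219.2    0.82] res [ 0.08  0.12  0.05 -0.49 -0.12  0.1  -0.03  0.33]
both [475.23 219.2    0.83] res [ 0.08  0.13  0.04 -0.5  -0.11  0.1  -0.02  0.33 -0.04  0.01 -0.01  0.02
 -0.1   0.04  0.13 -0.05]
[[385. 288.]
 [408. 265.]
 [361. 266.]
 [362. 309.]
 [407. 309.]]
t 1.08 pos [477.  215.4 150. ] jawyaw 0.45 axis [-0.001 -0.002 -1.   ] q [ 1.880e+01 -1.200e+00  1.029e+02 -1.000e-01  7.840e+01  1.830e+01] gap 85.3 F [-0.3  1.1 -0.1]
shift m [ 0.128  -0.0016 -0.0041] turn [-0.0066  0.0022  0.0011] deg [-0.4  0.1  0.1]
```

>>> drive_tool:
  deltas:
    - [0, 0.008, 0, -0.001, 0, 0, 0]
    - [0, 0.022, -0.001, -0.002, 0, 0, 0]
    - [0, 0.04, -0.001, -0.003, 0, 0, 0]
    - [0, 0.058, -0.001, -0.003, -0.004, 0.002, 0]
    - [0, 0.076, -0.001, -0.003, -0.004, 0.002, 0]
    - [0, 0.092, -0.001, -0.003, -0.004, 0.002, 0]
    - [0, 0.104, -0.001, -0.003, -0.004, 0.002, 0]
    - [0, 0.11, -0.001, -0.003, -0.004, 0.002, 0]
    - [0, 0.11, -0.001, -0.003, -0.004, 0.002, 0]
    - [0, 0.11, -0.001, -0.003, -0.004, 0.002, 0]

```text
time: 1.92
tool_pos: [474.2, 223.5, 41.5]
tcp_rot: [-175.5, 89.9, 95.6]
ft_force: [1.0, -0.0, 0.6]
finger_gap: 85.5
```

```bash
python3 -c "
from h import *
go([475.23,219.2,23],0.83)"
```

```text
t 1.92 pos [474.2 223.5  41.5] jawyaw 1.15 axis [-0.     0.002 -1.   ] q [1.950e+01 6.100e+00 1.076e+02 1.000e-01 6.630e+01 1.840e+01] gap 85.5 F [ 1.  -0.   0.6]
shift m [0.0184 0.001  0.0043] turn [ 0.0055 -0.002   0.0002] deg [ 0.3 -0.1  0. ]
```

>>> drive_tool:
  deltas:
    - [0, 0.003, 0.001, 0.002, 0.004, -0.002, 0]
    - [0, 0.009, 0.001, 0.003, 0.004, -0.002, 0]
    - [0, 0.015, 0.001, 0.004, 0.004, -0.002, 0]
    - [0, 0.018, 0.001, 0.004, 0.004, -0.002, 0]
    - [0, 0.018, 0.001, 0.004, 0.004, -0.002, 0]
    - [0, 0.018, 0.001, 0.004, 0.004, -0.002, 0]
    - [0, 0.018, 0.001, 0.004, 0.004, -0.002, 0]
    - [0, 0.018, 0.001, 0.004, 0.004, -0.002, 0]
    - [0, 0.018, 0.001, 0.004, 0.004, -0.002, 0]
    - [0, 0.018, 0.001, 0.004, 0.004, -0.002, 0]

```text
time: 2.75
tool_pos: [475.6, 219.0, 23.5]
tcp_rot: [108.5, 90.0, 19.3]
ft_force: [-0.6, -0.1, 0.2]
finger_gap: 85.6
```

```bash
python3 -c "
from h import *
go([475.23,219.2,22],0.83)"
```

```text
t 2.75 pos [475.6 219.   23.5] jawyaw 0.86 axis [ 0.  0. -1.] q [ 19.1   7.6 108.1   0.   64.3  18.3] gap 85.6 F [-0.6 -0.1  0.2]
shift m [ 0.0015 -0.0004 -0.0002] turn [ 0.0005 -0.0001 -0.0004] deg [ 0. -0. -0.]
```

>>> drive_tool:
  deltas:
    - [60, 0.002, 0, 0, 0, 0, 0]
    - [120, 0.002, 0, 0, 0, 0, 0]
    - [180, 0.002, 0, 0, 0, 0, 0]
    - [220, 0.002, 0, 0, 0, 0, 0]
    - [255, 0.002, 0, 0, 0, 0, 0]
    - [255, 0.002, 0, 0, 0, 0, 0]
    - [255, 0.002, 0, 0, 0, 0, 0]
    - [255, 0.002, 0, 0, 0, 0, 0]
    - [255, 0.002, 0, 0, 0, 0, 0]
    - [255, 0.002, 0, 0, 0, 0, 0]
  squeeze: 70

```text
time: 3.58
tool_pos: [475.6, 219.0, 21.5]
tcp_rot: [106.3, 90.0, 17.2]
ft_force: [-0.0, 0.2, 2.3]
finger_gap: 25.0
```

```bash
python3 -c "
from h import *
w=snap('wrist','w2'); cv2.imwrite('pics/w2.png',cv2.resize(w['frame'],(768,576)))
go([475.23,219.2,200],0.83)"
```

```text
t 3.63 pos [475.6 219.   21.5] jawyaw 0.86 axis [ 0.  0. -1.] q [ 19.1   7.8 108.1  -0.   64.   18.3] gap 25.1 F [ 1.4 -1.1  2.5]
shift m [-0.1785 -0.0003 -0.0002] turn [ 0.0005 -0.0001 -0.0004] deg [ 0. -0. -0.]
```

View pics/w2.png

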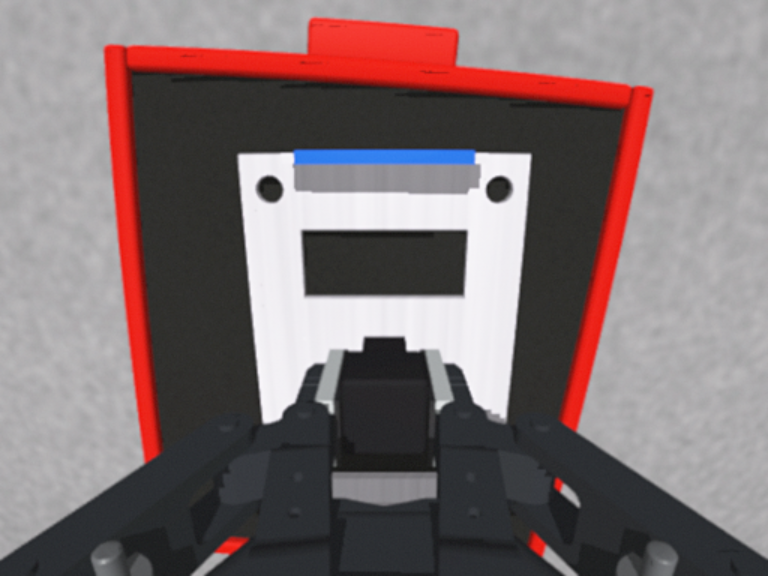

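Gripped: gap 25 mm with the pads on the knob. Lift, while checking where the wrist camera sits relative to the TCP and working out the show poses.

>>> drive_tool:
  deltas:
    - [255, -0.003, 0, 0, 0, 0, 0]
    - [255, -0.01, 0, 0, 0, 0, 0]
    - [255, -0.022, 0, 0, 0, 0, 0]
    - [255, -0.04, 0, 0, 0, 0, 0]
    - [255, -0.06, 0, 0, 0, 0, 0]
    - [255, -0.08, 0, 0, 0, 0, 0]
    - [255, -0.1, 0, 0, 0, 0, 0]
    - [255, -0.12, 0, 0, 0, 0, 0]
    - [255, -0.135, 0, 0, 0, 0, 0]
    - [255, -0.145, 0, 0, 0, 0, 0]

```text
time: 4.47
tool_pos: [476.3, 219.3, 169.6]
tcp_rot: [108.2, 89.8, 19.0]
ft_force: [-0.0, 0.6, -1.2]
finger_gap: 25.2
```

```bash
python3 - <<'E'
from h import *
w=load('w2'); print('cam-TCP',(ray(w,[[1,1]])[0]-[475.6,219,21.5]).round(1))
w=snap('wrist','w3'); cv2.imwrite('pics/w3.png',cv2.resize(w['frame'],(768,576)))
rd=[805.66,40.33,-4.16]
Rz=R.from_euler('z',rd[2],degrees=True)
c=Rz.apply([-10-176,0,0])+[rd[0],rd[1],0]; c[2]=160-11+15.5; print(c)
go(c,rd[2]-90)
t=snap('top','t3'); crop(t,230,70,330,150,7,'t3r.png')
s=snap('scene','s3'); cv2.imwrite('pics/s3.png',s['frame'])
E
```

```text
cam-TCP [ -1.6  73.9 141.9]
[620.15004228  53.82279758 164.5       ]
t 4.52 pos [477.1 219.6 171. ] jawyaw 0.86 axis [ 0.005  0.002 -1.   ] q [ 19.1  -2.4 101.8   0.   80.3  18.3] gap 24.8 F [0.8 1.7 0.4]
shift m [0.0069 0.1405 0.1679] turn [ 1.6584 -0.0056 -0.0025] deg [95.  -0.3 -0.1]
```

View pics/w3.png

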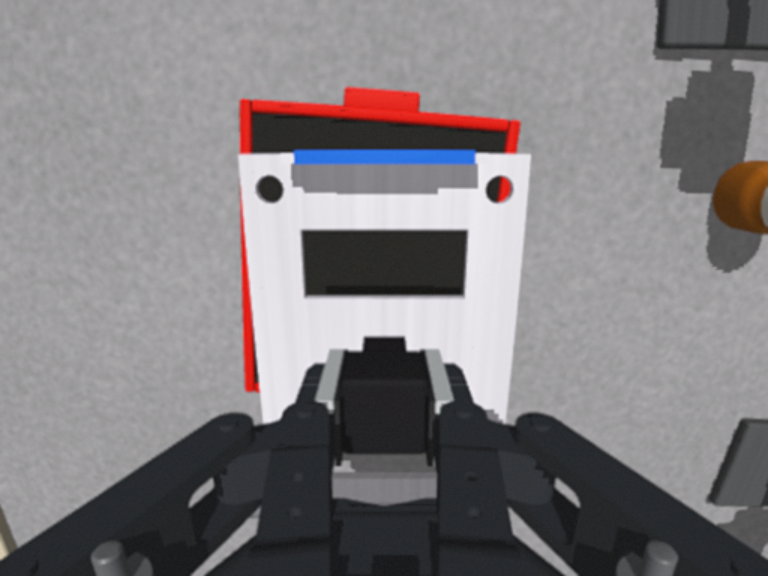

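View pics/s3.png

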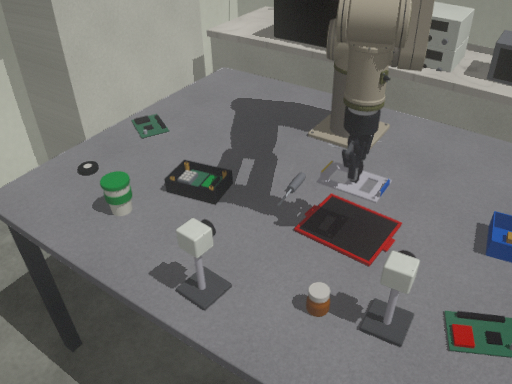

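>>> drive_tool:
  deltas:
    - [255, 0, 0.003, 0.004, 0.03, 0, 0]
    - [255, 0, 0.009, 0.011, 0.1, 0, 0]
    - [255, 0, 0.017, 0.02, 0.19, 0, 0]
    - [255, 0, 0.025, 0.03, 0.29, 0, 0]
    - [255, 0, 0.034, 0.041, 0.39, 0, 0]
    - [255, 0, 0.043, 0.052, 0.49, 0, 0]
    - [255, 0, 0.052, 0.062, 0.59, 0, 0]
    - [255, 0, 0.06, 0.072, 0.69, 0, 0]
    - [255, 0, 0.068, 0.081, 0.79, 0, 0]
    - [255, 0, 0.075, 0.09, 0.88, 0, 0]

```text
time: 5.45
tool_pos: [551.3, 129.0, 164.2]
tcp_rot: [-29.5, 89.8, -169.4]
ft_force: [-0.1, 0.9, -1.4]
finger_gap: 25.2
```

```bash
python3 - <<'E'
from h import *
w=snap('wrist','w4'); cv2.imwrite('pics/w4.png',cv2.resize(w['frame'],(768,576)))
go([620.15,53.8,164.5],-94.16)
E
```

```text
t 5.5 pos [552.3 127.4 164.3] jawyaw -50.36 axis [-0.002 -0.002 -1.   ] q [ 7.9  4.8 95.2 -0.1 80.1 58.2] gap 24.9 F [-1.1 -2.  -2.2]
shift m [-0.0002  0.1    -0.0053] turn [ 0.7645  0.0027 -0.0008] deg [43.8  0.2 -0. ]
```

View pics/w4.png

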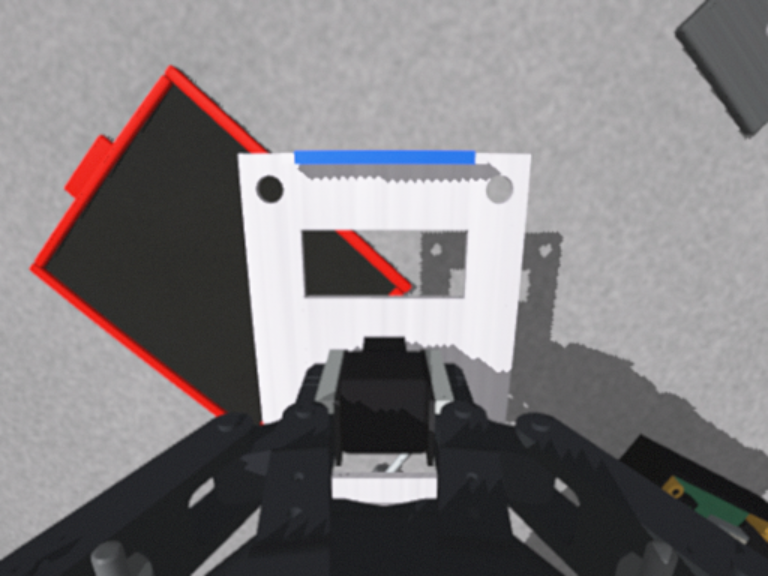

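View pics/t3r.png

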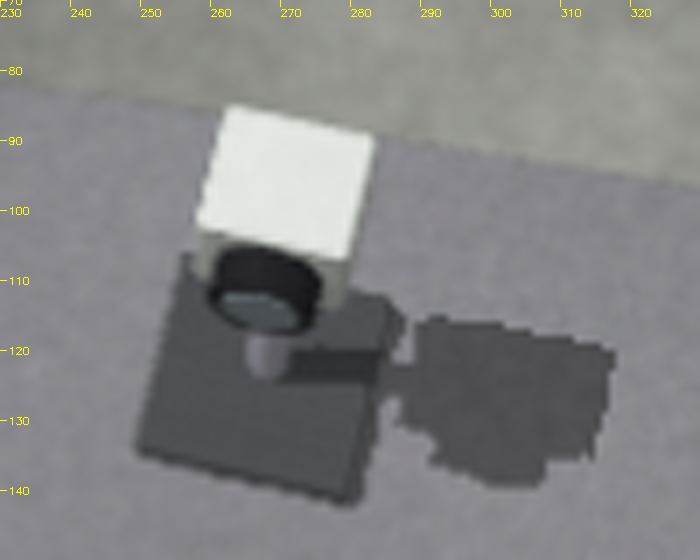

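>>> drive_tool:
  deltas:
    - [255, 0, 0.012, 0, 0.1, 0, 0]
    - [255, 0, 0.024, -0.001, 0.2, 0, 0]
    - [255, 0, 0.037, -0.001, 0.3, 0, 0]
    - [255, 0, 0.05, -0.002, 0.4, 0, 0]
    - [255, 0, 0.063, -0.002, 0.5, 0, 0]
    - [255, 0, 0.075, -0.003, 0.59, 0, 0]
    - [255, 0, 0.085, -0.003, 0.67, 0, 0]
    - [255, 0, 0.093, -0.004, 0.73, 0, 0]
    - [255, 0, 0.098, -0.004, 0.765, 0, 0]
    - [255, 0, 0.1, -0.004, 0.777, 0, 0]

```text
time: 6.33
tool_pos: [619.1, 55.9, 164.5]
tcp_rot: [8.0, 89.8, -176.2]
ft_force: [0.3, 0.5, -1.6]
finger_gap: 25.1
```

>>> drive_tool:
  deltas:
    - [255, 0, 0, 0, 0, 0, 0]
    - [255, 0, 0, 0, 0, 0, 0]
    - [255, 0, 0, 0, 0, 0, 0]
    - [255, 0, 0, 0, 0, 0, 0]
    - [255, 0, 0, 0, 0, 0, 0]
    - [255, 0, 0, 0, 0, 0, 0]
    - [255, 0, 0, 0, 0, 0, 0]
    - [255, 0, 0, 0, 0, 0, 0]
    - [255, 0, 0, 0, 0, 0, 0]
    - [255, 0, 0, 0, 0, 0, 0]

```text
time: 7.17
tool_pos: [619.7, 56.6, 166.3]
tcp_rot: [-165.7, 90.0, 10.2]
ft_force: [0.8, 0.9, -1.1]
finger_gap: 25.0
```

```bash
python3 - <<'E'
from h import *
w=snap('wrist','w5'); cv2.imwrite('pics/w5.png',cv2.resize(w['frame'],(768,576)))
t=snap('top','t5'); crop(t,230,75,330,185,7,'t5.png')
s=snap('scene','s5'); crop(s,150,150,290,270,5,'s5.png')
go([620.15,53.8,164.5],-94.16)
E
```

```text
t 7.32 pos [619.7  56.5 166.3] jawyaw -94.08 axis [ 0. -0. -1.] q [ 0.5 13.  85.9 -0.  81.1 94.6] gap 25.3 F [ 0.4 -0.8 -1. ]
shift m [ 0.0018  0.0027 -0.0007] turn [ 0.0014 -0.     -0.    ] deg [ 0.1 -0.  -0. ]
```

View pics/w5.png

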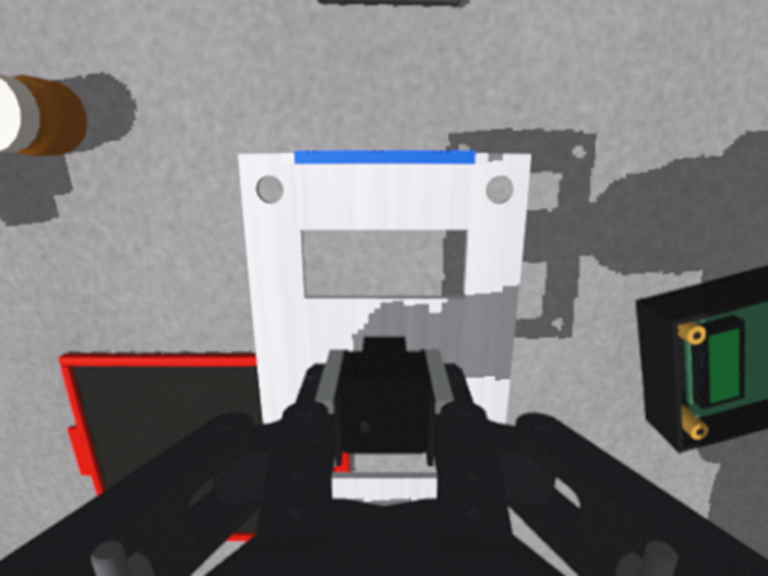

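View pics/t5.png

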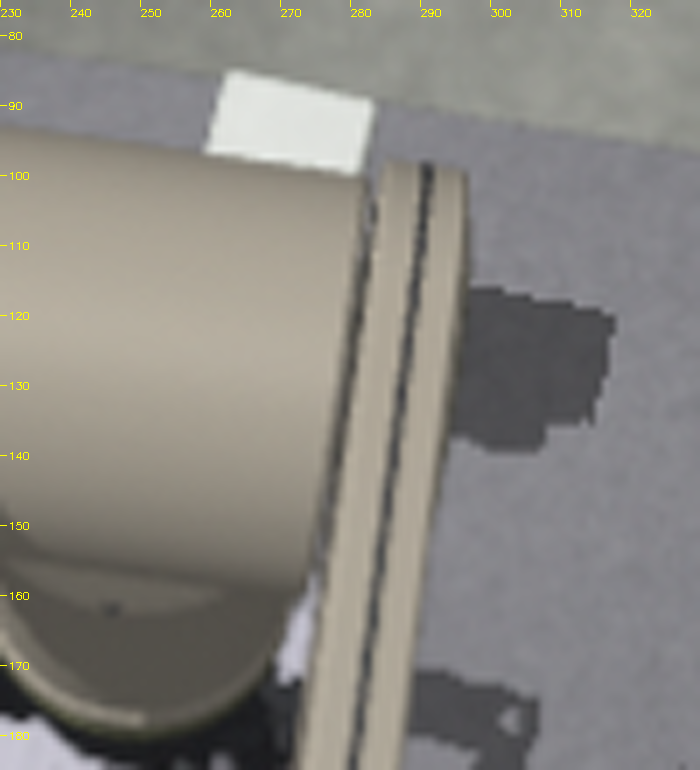

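View pics/s5.png

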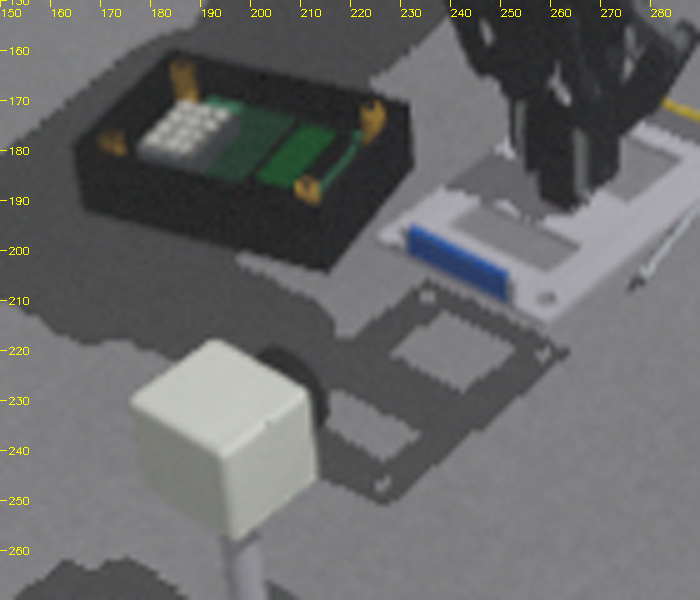

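```bash
python3 - <<'E'
from h import *
s=load('s5');t=load('top0')
c=np.array([619.7,56.5,166.3-15.5]); Rz=R.from_euler('z',-94.08,degrees=True)
L=[(-28,76,17.5),(28,76,17.5),(28,76,4.5),(-28,76,4.5)]
print('label pred',(proj(s,Rz.apply(L)+c)+.5).round(1).tolist(),'seen 252,204 231.6,195 231.6,201 251.6,210.4')
b=onz(t,np.array([(249.3,134.6),(280.2,142.3),(284,112.6)])-.5,12); print('base',b.round(1))
d=b[1]-b[0]; print('yaw front',np.degrees(np.arctan2(d[1],d[0]))+90, np.hypot(*d[:2]))
d=b[2]-b[1]; print('yaw side',np.degrees(np.arctan2(d[1],d[0])), np.hypot(*d[:2]))
for yaw in(-4,-4.16):print((proj(t,R.from_euler('z',yaw,degrees=True).apply([(5,28,185),(5,-28,185),(55,28,185),(55,-28,185)])+[805.5,39.9,0])+.5).round(1).tolist())
E
```

```text
label pred [[250.4, 205.3], [230.9, 195.9], [231.2, 200.5], [250.6, 210.0]] seen 252,204 231.6,195 231.6,201 251.6,210.4
base [[788.5  83.6  12. ]
 [779.6  -6.3  12. ]
 [870.5  -4.6  12. ]]
yaw front -5.6671932796442235 90.3353490911131
yaw side 1.0414326998407286 90.92847302075876
[[257.2, 102.7], [279.6, 107.5], [261.7, 84.5], [283.8, 89.3]]
[[257.2, 102.7], [279.6, 107.6], [261.8, 84.5], [283.9, 89.3]]
```

```bash
python3 - <<'E'
from h import *
w=load('w5'); crop(w,195,0,325,20,6,'w5c.png')
t=load('top0'); crop(t,243,80,293,147,11,'t0r.png',grid=5)
g=cv2.cvtColor(t['frame'],cv2.COLOR_BGR2GRAY).astype(float); np.set_printoptions(linewidth=250)
k,d=K(t)
# line fits by subpixel edge along sample normals
def edge(a,b,n=30,hw=3):
    a=np.array(a,float)-.5;b=np.array(b,float)-.5; u=(b-a)/np.linalg.norm(b-a); nn=np.array([-u[1],u[0]])
    pts=[]
    for f in np.linspace(.12,.88,n):
        o=np.arange(-hw,hw+.01,.25); q=a+f*(b-a)+o[:,None]*nn
        v=cv2.remap(g.astype(np.float32),q[:,0].astype(np.float32)[None],q[:,1].astype(np.float32)[None],cv2.INTER_LINEAR)[0]
        gr=np.abs(np.diff(v)); gr[gr<gr.max()*.4]=0; pts.append(a+f*(b-a)+nn*(np.sum(gr*(o[:-1]+.125))/gr.sum()))
    return np.array(pts)
def yawof(pts,z):
    p=onz(t,pts,z)[:,:2]; l=cv2.fitLine(p.astype(np.float32),cv2.DIST_HUBER,0,.01,.01).ravel(); 
    return np.degrees(np.arctan2(l[1],l[0])),l[2:].round(1), np.std((p-l[2:])@[-l[1],l[0]]).round(2)
print('head front/bk/+y/-y')
for a,b,z in [((258,102.3),(279.5,107),185),((262,85.2),(283.3,89.8),185),((258,102.3),(262,85.2),185),((279.5,107),(283.3,89.8),185),
   ((249.3,134.6),(280.2,142.3),12),((249.3,134.6),(256,106),12),((280.2,142.3),(283.5,122),12)]:
    print(yawof(edge(a,b),z))
E
```

```text
head front/bk/+y/-y
(np.float32(83.0976), array([810.1,  38.8], dtype=float32), np.float64(0.6))
(np.float32(85.40632), array([859.5,  34.5], dtype=float32), np.float64(0.22))
(np.float32(-4.8603816), array([840.4,  63.8], dtype=float32), np.float64(0.35))
(np.float32(-4.824306), array([833.2,  10.4], dtype=float32), np.float64(0.18))
(np.float32(85.40024), array([782.1,  31.6], dtype=float32), np.float64(0.35))
(np.float32(-5.0589414), array([845.6,  80.2], dtype=float32), np.float64(0.45))
(np.float32(-2.1970546), array([808.3, -11.3], dtype=float32), np.float64(1.51))
```

View pics/w5c.png

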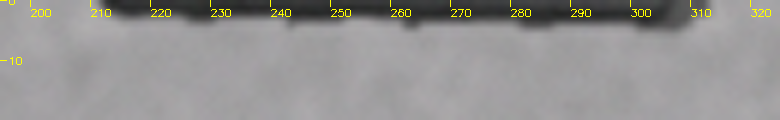

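View pics/t0r.png

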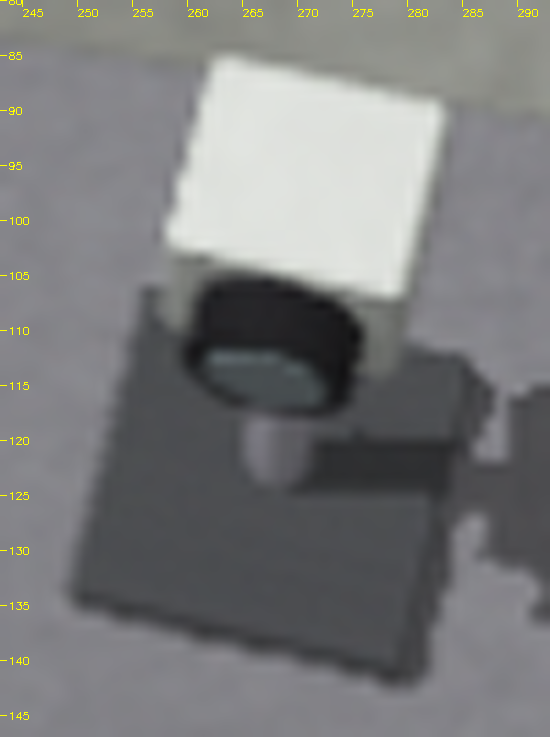

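Refined reader pose from the edge fits: yaw ≈ -4.8°, lens ≈ (795, 40.4, 160). Making a small correction, then holding still.

```bash
python3 -c "
from h import *
go([619.6,55.1,164.5],-94.8)"
```

```text
t 7.32 pos [619.7  56.5 166.3] jawyaw -94.08 axis [ 0. -0. -1.] q [ 0.5 13.  85.9 -0.  81.1 94.6] gap 25.3 F [ 0.4 -0.8 -1. ]
shift m [ 0.0018  0.0014 -0.    ] turn [ 0.0126 -0.     -0.    ] deg [ 0.7 -0.  -0. ]
```

>>> drive_tool:
  deltas:
    - [255, 0.0009, 0.0007, 0, 0.006, 0, 0]
    - [255, 0.0018, 0.0014, 0, 0.0126, 0, 0]
    - [255, 0.0018, 0.0014, 0, 0.0126, 0, 0]
    - [255, 0.0018, 0.0014, 0, 0.0126, 0, 0]
    - [255, 0.0018, 0.0014, 0, 0.0126, 0, 0]
    - [255, 0.0018, 0.0014, 0, 0.0126, 0, 0]
    - [255, 0.0018, 0.0014, 0, 0.0126, 0, 0]
    - [255, 0.0018, 0.0014, 0, 0.0126, 0, 0]
    - [255, 0.0018, 0.0014, 0, 0.0126, 0, 0]
    - [255, 0.0018, 0.0014, 0, 0.0126, 0, 0]

```text
time: 8.15
tool_pos: [619.6, 55.2, 164.5]
tcp_rot: [-118.9, 90.0, 56.3]
ft_force: [-0.1, 0.5, -2.0]
finger_gap: 25.3
```

>>> drive_tool:
  deltas:
    - [255, 0, 0, 0, 0, 0, 0]
    - [255, 0, 0, 0, 0, 0, 0]
    - [255, 0, 0, 0, 0, 0, 0]
    - [255, 0, 0, 0, 0, 0, 0]
    - [255, 0, 0, 0, 0, 0, 0]
    - [255, 0, 0, 0, 0, 0, 0]
    - [255, 0, 0, 0, 0, 0, 0]
    - [255, 0, 0, 0, 0, 0, 0]
    - [255, 0, 0, 0, 0, 0, 0]
    - [255, 0, 0, 0, 0, 0, 0]

```text
time: 8.98
tool_pos: [619.6, 55.2, 164.5]
tcp_rot: [59.6, 90.0, -125.2]
ft_force: [0.9, -0.0, -0.8]
finger_gap: 25.1
```

>>> drive_tool:
  deltas:
    - [255, 0, 0, 0, 0, 0, 0]
    - [255, 0, 0, 0, 0, 0, 0]
    - [255, 0, 0, 0, 0, 0, 0]
    - [255, 0, 0, 0, 0, 0, 0]
    - [255, 0, 0, 0, 0, 0, 0]
    - [255, 0, 0, 0, 0, 0, 0]
    - [255, 0, 0, 0, 0, 0, 0]
    - [255, 0, 0, 0, 0, 0, 0]
    - [255, 0, 0, 0, 0, 0, 0]
    - [255, 0, 0, 0, 0, 0, 0]

```text
time: 9.82
tool_pos: [619.6, 55.1, 164.5]
tcp_rot: [68.7, 90.0, -116.1]
ft_force: [-0.3, -0.2, -1.4]
finger_gap: 24.9
```

```bash
python3 -c "
from h import *
go([619.6,55.1,164.5],-94.8)"
```

```text
t 9.82 pos [619.6  55.1 164.5] jawyaw -94.8 axis [-0. -0. -1.] q [ 0.4 13.  86.1 -0.  80.9 95.2] gap 24.9 F [-0.3 -0.2 -1.4]
shift m [-0.  0. -0.] turn [-0.0001  0.     -0.    ] deg [-0.  0. -0.]
```

>>> drive_tool:
  deltas:
    - [255, 0, 0, 0, -0.03, 0, 0]
    - [255, 0, 0, 0, -0.1, 0, 0]
    - [255, 0, 0, 0, -0.2, 0, 0]
    - [255, 0, 0, 0, -0.31, 0, 0]
    - [255, 0, 0, 0, -0.42, 0, 0]
    - [255, 0, 0, 0, -0.53, 0, 0]
    - [255, 0, 0, 0, -0.64, 0, 0]
    - [255, 0, 0, 0, -0.75, 0, 0]
    - [255, 0, 0, 0, -0.86, 0, 0]
    - [255, 0, 0, 0, -0.97, 0, 0]

```text
time: 10.65
tool_pos: [619.6, 55.2, 164.5]
tcp_rot: [-40.6, 90.0, -169.6]
ft_force: [-0.6, -0.7, -2.0]
finger_gap: 25.2
```

>>> drive_tool:
  deltas:
    - [255, 0, 0, 0, -0.11, 0, 0]
    - [255, 0, 0, 0, -0.22, 0, 0]
    - [255, 0, 0, 0, -0.33, 0, 0]
    - [255, 0, 0, 0, -0.44, 0, 0]
    - [255, 0, 0, 0, -0.55, 0, 0]
    - [255, 0, 0, 0, -0.66, 0, 0]
    - [255, 0, 0, 0, -0.77, 0, 0]
    - [255, 0, 0, 0, -0.88, 0, 0]
    - [255, 0, 0, 0, -0.99, 0, 0]
    - [255, 0, 0, 0, -1.1, 0, 0]

```text
time: 11.48
tool_pos: [619.6, 55.2, 164.5]
tcp_rot: [82.3, 90.0, 16.4]
ft_force: [-0.1, -0.2, -2.2]
finger_gap: 25.1
```

>>> drive_tool:
  deltas:
    - [255, 0, 0, 0, -0.11, 0, 0]
    - [255, 0, 0, 0, -0.22, 0, 0]
    - [255, 0, 0, 0, -0.33, 0, 0]
    - [255, 0, 0, 0, -0.44, 0, 0]
    - [255, 0, 0, 0, -0.55, 0, 0]
    - [255, 0, 0, 0, -0.66, 0, 0]
    - [255, 0, 0, 0, -0.77, 0, 0]
    - [255, 0, 0, 0, -0.88, 0, 0]
    - [255, 0, 0, 0, -0.97, 0, 0]
    - [255, 0, 0, 0, -1.04, 0, 0]

```text
time: 12.32
tool_pos: [619.6, 55.2, 164.5]
tcp_rot: [54.6, 90.0, 48.2]
ft_force: [-0.0, -0.1, -1.9]
finger_gap: 25.3
```

```bash
python3 -c "
from h import *
go([619.6,55.1,164.5],85.2)"
```

```text
t 12.32 pos [619.6  55.2 164.5] jawyaw 83.67 axis [ 0.  0. -1.] q [  0.4  13.   86.1   0.   80.9 -83.3] gap 25.3 F [-0.  -0.1 -1.9]
shift m [ 0.     -0.0001  0.    ] turn [-0.0267  0.     -0.    ] deg [-1.5  0.  -0. ]
```

>>> drive_tool:
  deltas:
    - [255, 0, 0, 0, -0.015, 0, 0]
    - [255, 0, 0, 0, -0.031, 0, 0]
    - [255, 0, 0, 0, -0.031, 0, 0]
    - [255, 0, 0, 0, -0.031, 0, 0]
    - [255, 0, 0, 0, -0.031, 0, 0]
    - [255, 0, 0, 0, -0.031, 0, 0]
    - [255, 0, 0, 0, -0.031, 0, 0]
    - [255, 0, 0, 0, -0.031, 0, 0]
    - [255, 0, 0, 0, -0.031, 0, 0]
    - [255, 0, 0, 0, -0.031, 0, 0]

```text
time: 13.15
tool_pos: [619.6, 55.2, 164.5]
tcp_rot: [98.2, 90.0, 93.4]
ft_force: [0.6, 0.2, -2.4]
finger_gap: 24.8
```

>>> drive_tool:
  deltas:
    - [255, 0, 0, 0, 0, 0, 0]
    - [255, 0, 0, 0, 0, 0, 0]
    - [255, 0, 0, 0, 0, 0, 0]
    - [255, 0, 0, 0, 0, 0, 0]
    - [255, 0, 0, 0, 0, 0, 0]
    - [255, 0, 0, 0, 0, 0, 0]
    - [255, 0, 0, 0, 0, 0, 0]
    - [255, 0, 0, 0, 0, 0, 0]
    - [255, 0, 0, 0, 0, 0, 0]
    - [255, 0, 0, 0, 0, 0, 0]

```text
time: 13.98
tool_pos: [619.6, 55.2, 164.5]
tcp_rot: [-115.1, 90.0, -120.0]
ft_force: [0.4, -0.2, -1.3]
finger_gap: 24.8
```

>>> drive_tool:
  deltas:
    - [255, 0, 0, 0, 0, 0, 0]
    - [255, 0, 0, 0, 0, 0, 0]
    - [255, 0, 0, 0, 0, 0, 0]
    - [255, 0, 0, 0, 0, 0, 0]
    - [255, 0, 0, 0, 0, 0, 0]
    - [255, 0, 0, 0, 0, 0, 0]
    - [255, 0, 0, 0, 0, 0, 0]
    - [255, 0, 0, 0, 0, 0, 0]
    - [255, 0, 0, 0, 0, 0, 0]
    - [255, 0, 0, 0, 0, 0, 0]

```text
time: 14.82
tool_pos: [619.6, 55.2, 164.5]
tcp_rot: [-152.5, 90.0, -157.4]
ft_force: [-0.5, -0.7, -1.3]
finger_gap: 25.1
```

```bash
python3 - <<'E'
from h import *
s=snap('scene','s6'); crop(s,150,150,290,270,5,'s6.png')
go([619.6,55.1,164.5],85.2)
B=[539.23,-222.82,10.77]
go([B[0],B[1],164.5],B[2])
E
```

```text
t 14.87 pos [619.6  55.2 164.5] jawyaw 85.16 axis [ 0. -0. -1.] q [  0.4  13.   86.1  -0.   80.9 -84.8] gap 25.4 F [ 0.1  0.6 -0.9]
shift m [-0. -0.  0.] turn [-0.0006  0.      0.    ] deg [-0.  0.  0.]
t 14.87 pos [619.6  55.2 164.5] jawyaw 85.16 axis [ 0. -0. -1.] q [  0.4  13.   86.1  -0.   80.9 -84.8] gap 25.4 F [ 0.1  0.6 -0.9]
shift m [-0.     -0.2838 -0.0566] turn [ 1.2984  0.     -0.    ] deg [74.4  0.  -0. ]
```

View pics/s6.png

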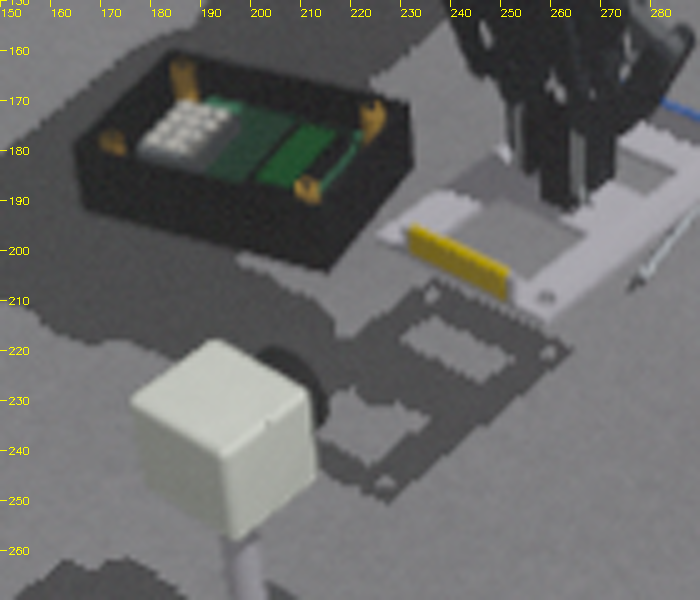

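>>> drive_tool:
  deltas:
    - [255, 0, -0.004, -0.001, 0.02, 0, 0]
    - [255, 0, -0.014, -0.003, 0.07, 0, 0]
    - [255, 0, -0.029, -0.006, 0.14, 0, 0]
    - [255, 0, -0.046, -0.009, 0.22, 0, 0]
    - [255, 0, -0.064, -0.013, 0.3, 0, 0]
    - [255, 0, -0.082, -0.016, 0.38, 0, 0]
    - [255, 0, -0.1, -0.02, 0.46, 0, 0]
    - [255, 0, -0.118, -0.024, 0.54, 0, 0]
    - [255, 0, -0.134, -0.027, 0.62, 0, 0]
    - [255, 0, -0.148, -0.03, 0.69, 0, 0]

```text
time: 15.7
tool_pos: [576.7, -91.2, 164.6]
tcp_rot: [-26.0, 90.0, -70.7]
ft_force: [0.3, 0.7, -1.9]
finger_gap: 25.2
```

```bash
python3 - <<'E'
from h import *
w=snap('wrist','w7'); cv2.imwrite('pics/w7.png',cv2.resize(w['frame'],(768,576)))
t=load('top0'); print('cup lid',onz(t,[[404,167]],104))
go([539.23,-222.82,164.5],10.77)
E
```

```text
cup lid [[ 733.23351842 -334.70169384  104.        ]]
t 15.75 pos [576.2 -93.4 164.6] jawyaw 44.96 axis [-0.    -0.002 -1.   ] q [-14.2   7.3  92.5  -0.1  80.2 -59.1] gap 25.0 F [ 0.4 -2.2 -1.6]
shift m [ 0.0003 -0.1176  0.0655] turn [0.5967 0.0013 0.0012] deg [34.2  0.1  0.1]
```

View pics/w7.png

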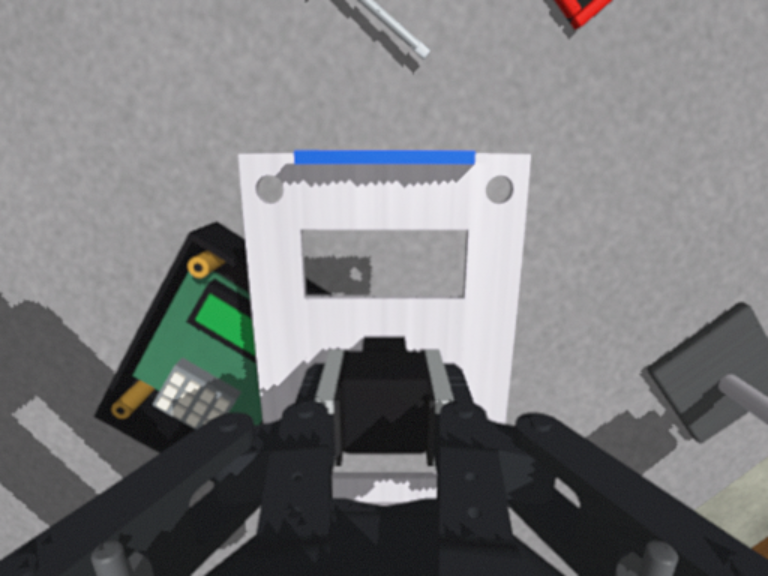

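>>> drive_tool:
  deltas:
    - [255, 0, -0.015, 0.008, 0.075, 0, 0]
    - [255, 0, -0.03, 0.016, 0.15, 0, 0]
    - [255, 0, -0.046, 0.025, 0.23, 0, 0]
    - [255, 0, -0.062, 0.0335, 0.31, 0, 0]
    - [255, 0, -0.077, 0.0415, 0.385, 0, 0]
    - [255, 0, -0.091, 0.049, 0.455, 0, 0]
    - [255, 0, -0.103, 0.0555, 0.515, 0, 0]
    - [255, 0, -0.112, 0.0605, 0.56, 0, 0]
    - [255, 0, -0.119, 0.0645, 0.595, 0, 0]
    - [255, 0, -0.1217, 0.0658, 0.608, 0, 0]

```text
time: 16.58
tool_pos: [538.8, -223.9, 164.5]
tcp_rot: [-10.2, 90.0, -89.5]
ft_force: [0.1, 0.0, -0.7]
finger_gap: 25.2
```

>>> drive_tool:
  deltas:
    - [255, 0, 0, 0, 0, 0, 0]
    - [255, 0, 0, 0, 0, 0, 0]
    - [255, 0, 0, 0, 0, 0, 0]
    - [255, 0, 0, 0, 0, 0, 0]
    - [255, 0, 0, 0, 0, 0, 0]
    - [255, 0, 0, 0, 0, 0, 0]
    - [255, 0, 0, 0, 0, 0, 0]
    - [255, 0, 0, 0, 0, 0, 0]
    - [255, 0, 0, 0, 0, 0, 0]
    - [255, 0, 0, 0, 0, 0, 0]

```text
time: 17.42
tool_pos: [539.2, -222.8, 164.5]
tcp_rot: [21.1, 90.0, -58.1]
ft_force: [0.8, 0.3, -1.4]
finger_gap: 25.2
```

```bash
python3 - <<'E'
from h import *
w=snap('wrist','w8'); cv2.imwrite('pics/w8.png',cv2.resize(w['frame'],(768,576)))
t=snap('top','t8'); cv2.imwrite('pics/t8.png',t['frame'])
go([539.23,-222.82,71.5],10.77)
E
```

```text
t 17.52 pos [ 539.1 -222.8  164.5] jawyaw 10.79 axis [-0.  0. -1.] q [-27.5   7.2  92.6   0.   80.2 -38.3] gap 25.0 F [-0.4 -1.  -1.6]
shift m [0.093  0.0001 0.0001] turn [ 0.0004 -0.      0.    ] deg [ 0. -0.  0.]
```

View pics/w8.png

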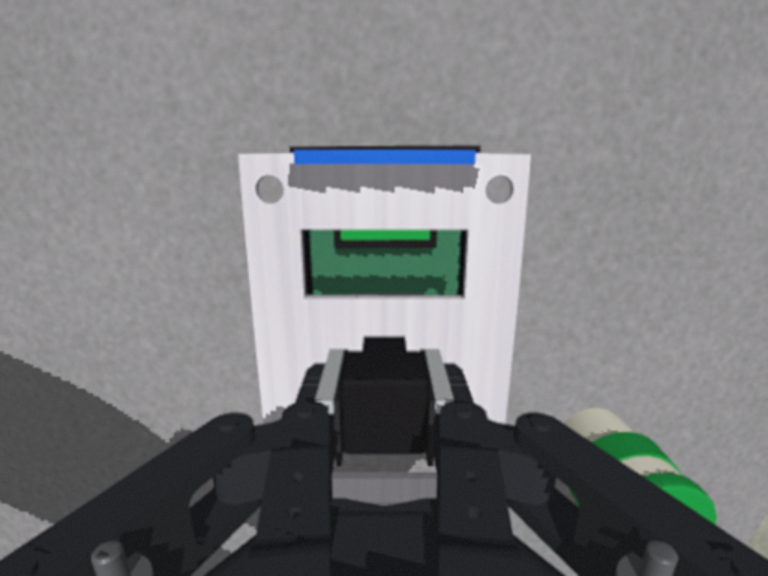

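View pics/t8.png

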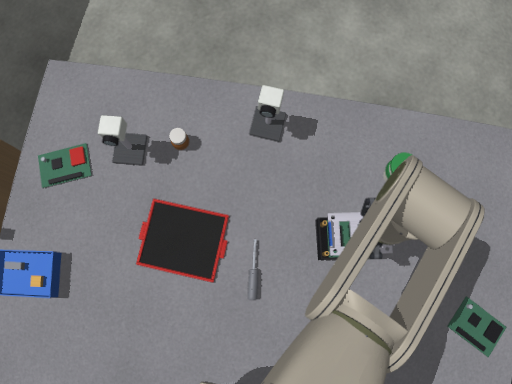

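>>> drive_tool:
  deltas:
    - [255, 0.004, 0, 0, 0, 0, 0]
    - [255, 0.012, 0, 0, 0, 0, 0]
    - [255, 0.022, 0, 0, 0, 0, 0]
    - [255, 0.033, 0, 0, 0, 0, 0]
    - [255, 0.044, 0, 0, 0, 0, 0]
    - [255, 0.055, 0, 0, 0, 0, 0]
    - [255, 0.064, 0, 0, 0, 0, 0]
    - [255, 0.071, 0, 0, 0, 0, 0]
    - [255, 0.075, 0, 0, 0, 0, 0]
    - [255, 0.076, 0, 0, 0, 0, 0]

```text
time: 18.35
tool_pos: [538.6, -222.5, 87.3]
tcp_rot: [-127.8, 89.9, 153.0]
ft_force: [-0.5, -0.1, -0.7]
finger_gap: 25.3
```

>>> drive_tool:
  deltas:
    - [255, 0, 0, 0, 0, 0, 0]
    - [255, 0, 0, 0, 0, 0, 0]
    - [255, 0, 0, 0, 0, 0, 0]
    - [255, 0, 0, 0, 0, 0, 0]
    - [255, 0, 0, 0, 0, 0, 0]
    - [255, 0, 0, 0, 0, 0, 0]
    - [255, 0, 0, 0, 0, 0, 0]
    - [255, 0, 0, 0, 0, 0, 0]
    - [255, 0, 0, 0, 0, 0, 0]
    - [255, 0, 0, 0, 0, 0, 0]

```text
time: 19.18
tool_pos: [539.1, -222.8, 88.5]
tcp_rot: [-126.6, 90.0, 154.2]
ft_force: [0.8, -0.6, -1.0]
finger_gap: 25.0
```

```bash
python3 - <<'E'
from h import *
w=snap('wrist','w9'); cv2.imwrite('pics/w9.png',cv2.resize(w['frame'],(768,576)))
crop(w,150,85,360,235,3,'w9c.png')
s=snap('scene','s9'); crop(s,150,130,250,230,6,'s9.png')
t=snap('top','t9'); crop(t,305,200,405,270,7,'t9.png')
go([539.23,-222.82,71.5],10.77)
_,p,Rm=state()
B=[539.23,-222.82,10.77]
Rz=R.from_euler('z',B[2],degrees=True)
print('thread pred',(proj(w,Rz.apply(Hz(46))+[B[0],B[1],0])+.5).round(1).tolist())
yaw=np.degrees(np.arctan2(*Rm.as_matrix()[1::-1,1]));Rz=R.from_euler('z',yaw,degrees=True)
for z in(0,4):print('hole pred',z,(proj(w,Rz.apply(Hz(z))+[p[0],p[1],p[2]-15.5])+.5).round(1).tolist())
E
```

```text
t 19.33 pos [ 539.1 -222.8   88.4] jawyaw 10.8 axis [-0. -0. -1.] q [-27.5  11.3  96.3  -0.   72.3 -38.3] gap 24.9 F [ 1.3 -0.2 -2.7]
shift m [0.0169 0.0001 0.0001] turn [ 0.0005 -0.      0.0001] deg [ 0. -0.  0.]
thread pred [[193.5, 123.1], [322.1, 123.2], [204.3, 295.2], [310.5, 295.3]]
hole pred 0 [[182.7, 126.1], [332.8, 126.2], [197.4, 320.2], [317.4, 320.2]]
hole pred 4 [[180.8, 126.7], [334.7, 126.7], [196.3, 324.5], [318.6, 324.5]]
```

View pics/w9c.png

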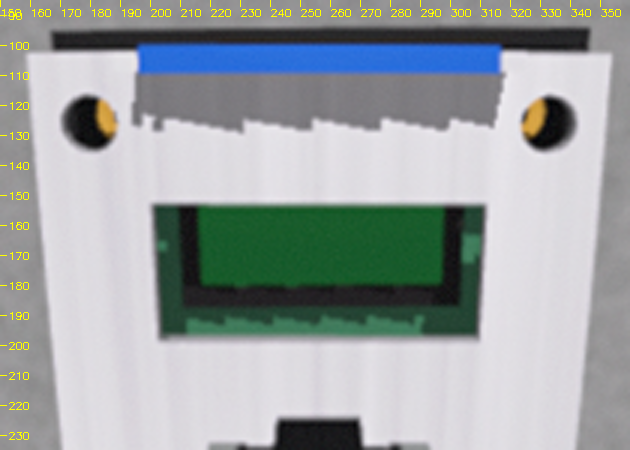

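View pics/s9.png

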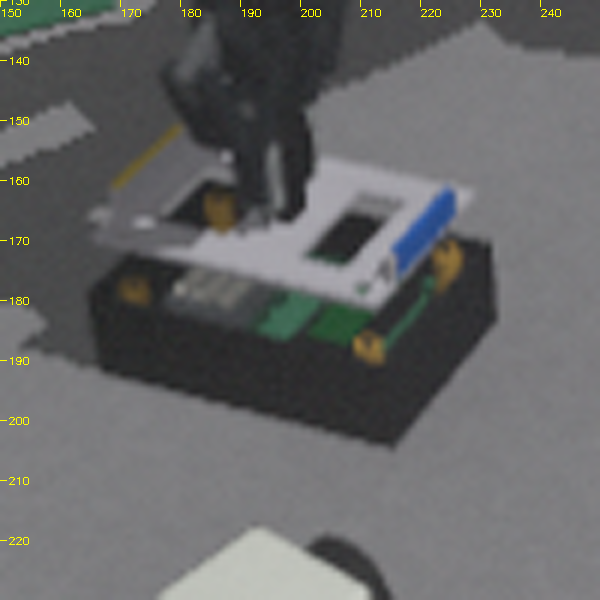

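View pics/t9.png

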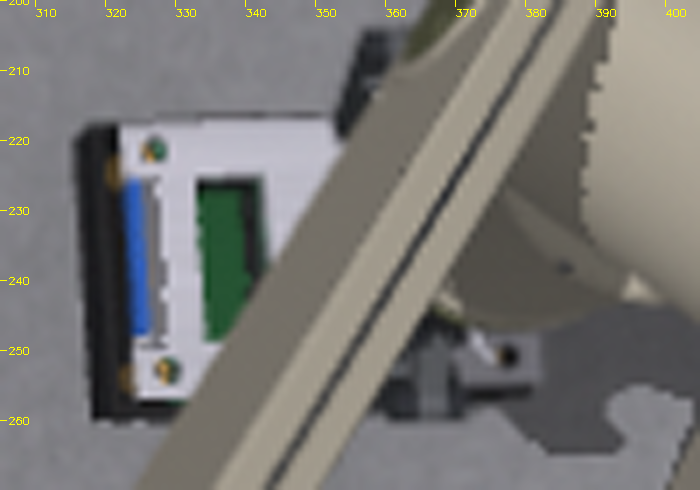

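>>> drive_tool:
  deltas:
    - [255, 0.002, 0, 0, 0, 0, 0]
    - [255, 0.005, 0, 0, 0, 0, 0]
    - [255, 0.008, 0, 0, 0, 0, 0]
    - [255, 0.011, 0, 0, 0, 0, 0]
    - [255, 0.014, 0, 0, 0, 0, 0]
    - [255, 0.016, 0, 0, 0, 0, 0]
    - [255, 0.0165, 0, 0, 0, 0, 0]
    - [255, 0.0165, 0, 0, 0, 0, 0]
    - [255, 0.0165, 0, 0, 0, 0, 0]
    - [255, 0.0165, 0, 0, 0, 0, 0]

```text
time: 20.17
tool_pos: [539.3, -222.9, 72.2]
tcp_rot: [50.0, 90.0, -29.2]
ft_force: [0.3, -0.3, -1.4]
finger_gap: 24.8
```

>>> drive_tool:
  deltas:
    - [255, 0, 0, 0, 0, 0, 0]
    - [255, 0, 0, 0, 0, 0, 0]
    - [255, 0, 0, 0, 0, 0, 0]
    - [255, 0, 0, 0, 0, 0, 0]
    - [255, 0, 0, 0, 0, 0, 0]
    - [255, 0, 0, 0, 0, 0, 0]
    - [255, 0, 0, 0, 0, 0, 0]
    - [255, 0, 0, 0, 0, 0, 0]
    - [255, 0, 0, 0, 0, 0, 0]
    - [255, 0, 0, 0, 0, 0, 0]

```text
time: 21.0
tool_pos: [539.1, -222.8, 72.0]
tcp_rot: [-40.0, 90.0, -119.2]
ft_force: [-0.0, -0.8, -2.1]
finger_gap: 25.4
```

```bash
cat > chk.py <<'E'
from h import *
import sys
n=sys.argv[1]
w=snap('wrist','w'+n)
_,p,Rm=state()
B=[539.23,-222.82,10.77]
go([B[0],B[1],71.5],B[2])
Rz=R.from_euler('z',B[2],degrees=True)
tp=proj(w,Rz.apply(Hz(46))+[B[0],B[1],0]); print('thread pred',(tp+.5).round(1).tolist())
yaw=np.degrees(np.arctan2(*Rm.as_matrix()[1::-1,1]));Rz=R.from_euler('z',yaw,degrees=True)
hp=[proj(w,Rz.apply(Hz(z))+[p[0],p[1],p[2]-15.5]) for z in(0,4)]
for h in hp: print('hole pred',(h+.5).round(1).tolist())
a=[]
for x in(165,315):
    crop(w,x,105,x+45,145,9,'tmp.png',grid=5); a.append(cv2.imread('pics/tmp.png'))
cv2.imwrite(f'pics/w{n}c.png',np.hstack(a)[:, :800+10])
t=snap('top','t'+n); crop(t,310,205,390,265,9,f't{n}c.png',grid=5)
Rz=R.from_euler('z',B[2],degrees=True)
print('top thread',(proj(t,Rz.apply(Hz(46))+[B[0],B[1],0])+.5).round(1).tolist())
print('top hole top',(proj(t,R.from_euler('z',yaw,degrees=True).apply(Hz(4))+[p[0],p[1],p[2]-15.5])+.5).round(1).tolist())
E
python3 chk.py 10
```

```text
t 21.05 pos [ 539.1 -222.8   72. ] jawyaw 10.79 axis [-0.  0. -1.] q [-27.5  12.4  96.9   0.   70.6 -38.3] gap 25.2 F [ 0.1  0.2 -1.4]
shift m [0.0005 0.0001 0.0001] turn [ 0.0004 -0.      0.    ] deg [ 0. -0.  0.]
thread pred [[187.4, 124.9], [328.4, 125.0], [200.3, 309.8], [314.6, 309.9]]
hole pred [[182.7, 126.1], [332.8, 126.2], [197.5, 320.2], [317.4, 320.2]]
hole pred [[180.9, 126.7], [334.8, 126.7], [196.3, 324.5], [318.6, 324.5]]
top thread [[326.8, 253.2], [324.9, 222.8], [374.0, 251.2], [371.6, 221.0]]
top hole top [[327.8, 252.9], [325.8, 222.1], [375.7, 250.9], [373.1, 220.3]]
```

View pics/w10c.png

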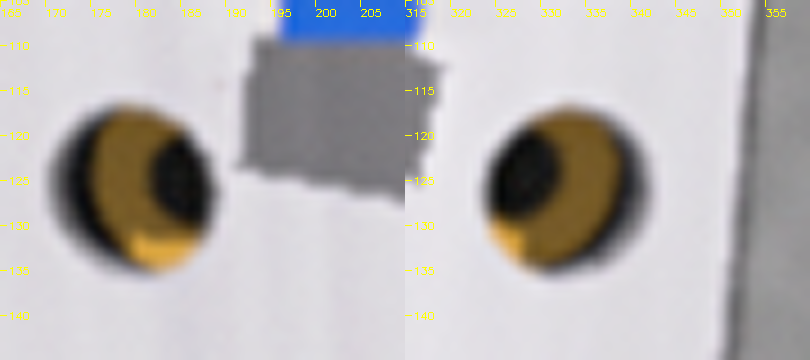

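View pics/t10c.png

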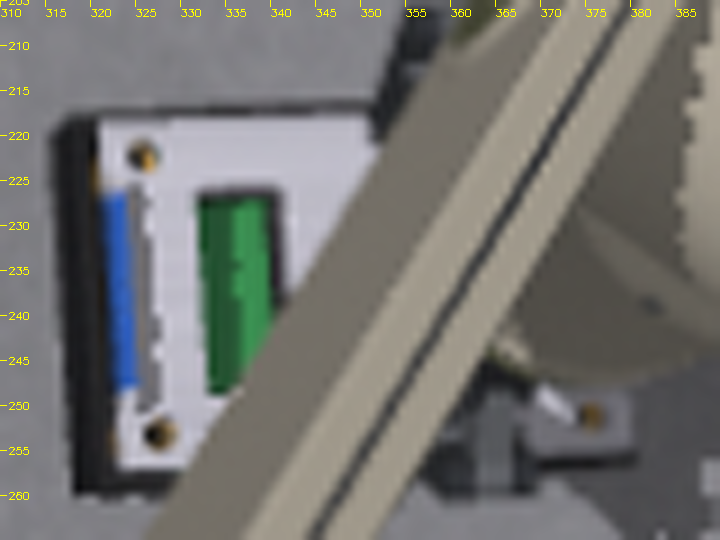

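The threads sit under the holes to within about 0.5 mm, after allowing for the 10 mm of parallax. The plate is level and still, so I'm handing in.

```bash
python3 -c "
from bench import sense,hand_in
s=sense();print(s['time'],s['tool_pos'],s['qd'].round(2),s['finger_gap']);print(hand_in())"
```

```text
21.1 [ 539.14162834 -222.78813505   71.99964443] [-0.06 -0.09  0.08 -0.06 -0.09  0.04] 24.793294229045546
the job is handed in; nothing more can be done
None
```

I picked the plate up by its knob and held first the blue end, then the yellow end, in front of the right-hand camera. I handed in at 21.1 s with the plate still gripped and hovering over the box, blue end over the display.

- **Camera holds:** each end was held still for about 1.7 to 2.4 s, aimed at 100 mm from the lens and level with it. I estimated the lens at (795, 40, 160) mm. That position comes mostly from the top view, good to about 2 mm; the rougher scene view disagreed by up to about 2 pixels.
- **Hover:** by the arm's readings the plate was level and still, about 10.5 mm above the posts.
- **Hole alignment:** the wrist picture put the two blue-end threads sideways within about 0.5 mm of their holes. One reading suggested up to about 0.6° of turn, roughly 1 mm at the holes, which I did not correct.
- **Not seen directly:** the arm hid the yellow-end holes, except one that the top view showed over brass. Those two rest on the fitted box and plate positions.
- **Contact:** the force readings and pictures gave no sign of the plate touching the box or camera. I moved nothing near the cup, jar or screwdriver, but I did not measure their positions again at the end.

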